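# Set up the stain-treating tray on a laundry counter

### The job

Set up the stain-treating tray for the shift: of the two identical black-lidded jars, find the full one by lifting and stand it in the back of the tray, halfway between the trigger sprayer and the measuring jug, with the dosing cup mouth down in the middle of its lid; leave the nearly empty jar standing on the counter. In the tray's front trough, the side nearest the robot, lay the brush bristles down and lengthwise, centred in front of the sprayer, and stand the amber dropper bottle centred in front of the jug. Leave the sprayer, the jug, the rubber stamp and the roll of tags where they are.

Things in the scene. Friction and masses are not known exactly. Their poses are not given: they have to be found in the camera images.
- tray: Fixed steel tray, 190 (x) x 360 (y) mm. Origin: centre of underside, on the counter; x from front (robot side) to back, y left. Floor 4 mm thick, walls 14 high, 4 thick. A 10 mm high rib at x=-12 parts the front trough (x -91 to -14, middle -52) from the back zone (x -10 to 91). Sprayer and jug stand in the back at x=48, y=+112 and -112, either way round; jar place: about x=43, y=0.
- sprayer: Trigger spray bottle, white with a grey label and a grey and black trigger head, 60 mm diameter, 180 mm tall, nozzle pointing to the tray's back; 450 g, loose, standing on the tray. Origin: centre of its underside, z up.
- jug: Clear plastic measuring jug, 64 mm diameter at the foot, 76 mm at the rim, 95 mm tall, open, handle towards the tray's back; 250 g, loose, standing on the tray. Origin: centre of its underside, z up.
- jar_1: One of two identical closed white jars with grey label and black lid, 62 mm diameter, 85 mm tall, straight sided, flat lid of the same diameter. One jar is full (410 to 550 g), the other nearly empty (100 to 140 g); sight does not tell which. Origin: centre of its underside, z up.
- jar_2: The other of the two identical jars; see jar_1.
- brush: Brush lying bristles down: wooden back 92 (its x) x 38 (its y) mm, 16 mm thick, rounded edges, over black bristles 82 x 30 mm, 22 mm high; 38 mm tall in all, 90 g. Grip the wooden back (22 to 38 mm up) across y. Origin: centre of its underside, x along its length, z up; either end may point either way.
- dropper: Amber dropper bottle, body 34 mm diameter to 47 mm up, then a shoulder, a black collar 21 mm diameter and a rubber bulb; 82 mm tall in all, about 70 g. Origin: centre of its underside, z up.
- cup: Blue dosing cup standing mouth down, closed end up: 49 mm diameter at the mouth, 45 mm at the closed end, 42 mm tall, about 30 g; it goes on the jar just as it stands. Origin: centre of its mouth (the underside as it stands), z up.
- stamp: Bystander: rubber stamp with a wooden knob, base 30 x 46 mm, 60 mm tall, loose. Origin: centre of its underside, z up.
- tag_roll: Bystander: roll of paper tags lying flat, 58 mm diameter, 28 mm tall, with a hole, loose. Origin: centre of its underside, z up.
Not all that is in view belongs to the job. Leave any blue or turquoise look-alike of the brush alone. What is shaped like the dropper but purple is not meant.

How it is judged:
At the end, for the whole second after the job is handed in: Full jar upright in tray back, midway sprayer-jug within 15 mm; cup mouth down on its lid, 12 mm; brush bristles down in trough, along it within 15 deg, centred before sprayer within 15 mm; dropper upright in trough, centred before jug within 15 mm; light jar upright on counter; all still (((contact force between jar_1 and tray above 2.8 N and y of jar_1 in the frame of tray between -0.015 and 0.015 m and x of jar_1 in the frame of tray between 0.018 and 0.065 m and z of jar_1 in the frame of tray between 0.001 and 0.008 m and angle between jar_1's own z axis and vertical below 0.08 rad and horizontal distance between cup and jar_1 below 0.012 m and z of cup in the frame of jar_1 between 0.081 and 0.09 m and height (world z) of jar_2 between -0.004 and 0.0025 m and angle between jar_2's own z axis and vertical below 0.1 rad) or (contact force between jar_2 and tray above 2.8 N and y of jar_2 in the frame of tray between -0.015 and 0.015 m and x of jar_2 in the frame of tray between 0.018 and 0.065 m and z of jar_2 in the frame of tray between 0.001 and 0.008 m and angle between jar_2's own z axis and vertical below 0.08 rad and horizontal distance between cup and jar_2 below 0.012 m and z of cup in the frame of jar_2 between 0.081 and 0.09 m and height (world z) of jar_1 between -0.004 and 0.0025 m and angle between jar_1's own z axis and vertical below 0.1 rad)) and angle between each of cup, dropper's own z axis and vertical below 0.1 rad and ((y of sprayer in the frame of tray above 0 m and y of brush in the frame of tray between 0.097 and 0.127 m and y of dropper in the frame of tray between -0.127 and -0.097 m) or (y of sprayer in the frame of tray below 0 m and y of brush in the frame of tray between -0.127 and -0.097 m and y of dropper in the frame of tray between 0.097 and 0.127 m)) and x of brush in the frame of tray between -0.075 and -0.03 m and z of brush in the frame of tray between 0.001 and 0.009 m and angle between the x axis of brush and the y axis of tray, either way round below 0.26 rad and angle between brush's own z axis and vertical below 0.12 rad and x of dropper in the frame of tray between -0.077 and -0.028 m and z of dropper in the frame of tray between 0.001 and 0.008 m and linear speed of each of jar_1, jar_2, cup, brush, dropper, sprayer, jug below 0.02 m/s); the robot touches nothing.
It fails at once if the sprayer or the jug is shifted more than 20 mm or tipped (distance of any of sprayer, jug from where it was at the start of the episode above 0.02 m or angle between any of sprayer, jug's own z axis and vertical above 0.3 rad).
It fails at once if the rubber stamp or the roll of tags is moved more than 30 mm or knocked over (distance of any of stamp, tag_roll from where it was at the start of the episode above 0.03 m or angle between stamp's own z axis and vertical above 0.5 rad).
It fails at once if a jar or the dropper bottle is knocked over (angle between any of jar_1, jar_2, dropper's own z axis and vertical above 0.8 rad).
It also fails if it takes over 138 s, if anything falls off the work surface, if the arm or the gripper's body presses on something with over 40 N, if the wrist force passes 120 N, or if a joint passes its speed limit or range.

### The arm

A 6-joint arm with a two-finger parallel gripper is mounted at the origin on the work surface. World frame = base frame: x ahead of the robot, y to its left, z up, the work surface at z = 0. Lengths are in m, angles in rad, forces in N, time in s.
With the tool pointing down it reaches from about 0.275 to 0.975 m from the base axis. Payload 8.4 kg.
Tool frame: the origin (TCP) lies on the mounting face of the last link; the fingertips stand 190 mm ahead of it and the grasp point (between the pads) lies 171 mm ahead of it; z points along the fingers, y is the line along which they close (so a half turn about z gives the same grasp; the last joint's range is limited). The gripper opens to 92 mm and grips with 3 to 60 N. Pads are 20 mm wide; open, the fingers measure 128 mm over their backs; the gripper's body (75 mm by 189 mm) begins 69 mm behind the grasp point.
Start: joints at [-0.002, 0.353, 1.633, -0, 1.155, -0.002], TCP at [0.625, -0, 0.405] pointing down, gripper open.
Joint ranges: [-2.63, 2.63], [-0.92, 2.1], [0.06, 2.66], [-1.3, 4.44], [0, 2.69], [-3.02, 3.02]. Speed limits (rad/s): [2.22, 2.22, 2.79, 3.14, 3.14, 3.14].

### API

Orientations are given as [roll, pitch, yaw] about the fixed x, y, z axes, in that order (R = Rz(yaw) Ry(pitch) Rx(roll)).
In Python, from cell import robot gives the robot as it stands.
- The arm moves only by the tool jog_arm, never from a script. Its argument "moves" is a list of rows, each a list of 6 numbers: the shift along the tool's x, y, z in mm, then the turn, a rotation vector about the tool's x, y, z in rad. A call has exactly 8 rows; each row shifts and turns the commanded pose from where the row before left it, along the tool's axes as they then stand; what a row does not reach is not made up. A row lasts 1/10 s, in which the tool goes at most 50 mm and 8.59 degrees, less where a joint would pass 70% of its speed; a pose out of reach is approached as far as the arm can. A call is refused whole if a number of a shift passes 50 or a number of a turn 0.15, either way. A call with a gripper value outside its range is refused whole. "fingers" is the opening, from 0 (shut) to 1 (fully open), set as the call begins (left out, the last holds). The fingers move at their own pace and stop on an object; "newtons" is the grip in N (left out, the last holds). Time passes only in rows, so rows that do not move let the fingers close, or fill a call up. It gives the time, the measured TCP pose, the force, the opening and the grip force at its end, in the units of the state.
- robot.sense(): the state, without advancing time (a new reading comes with each control period).
- robot.camera(name): name is "scene" or "side" or "wrist"; returns the picture (420x560x3 uint8, red, green, blue); there is no depth.
- robot.calibration(name): a dict with "mtx" (3x3 intrinsics, pixels), "k1" (the pictures are not rectified: a ray, as slopes to the right and down, at radius r is drawn at 1 + k1 r^2 times it, then the intrinsics apply), "R" (3x3) and "t" (3): a world point X has camera coordinates R X + t. Camera axes: x right, y down, z forward; pixel columns grow to the right and rows downward; lengths in m; the calibration is good to about 2 mm. A picture is of the moment at which its call begins: read the wrist's pose just before it. calibration takes no time and is no camera call; for the wrist camera it gives the pose at the moment of the call.
- robot.hand_in(): hands the job in; it is judged then, once.
The state is a dict: "time": time; "joints": joint angles; "joint_vel": joint speeds; "joint_torque": joint torques, N m; "tool_pos": TCP position; "tool_rot": TCP orientation; "wrist_force": force on the tool from outside, world axes, zero at the start; "torque": the same for the moment, N m; "width": opening from 0.0 (shut) to 1.0 (fully open); "grasp_force": force on a finger pad.
Only numpy, scipy, OpenCV 4.12 (cv2) and the standard library are available. Lean on these libraries where they do the work, as an engineer would, in place of code of your own. Each camera call takes 0.05 s, during which the arm holds its last target. There are 200 camera calls.

## Working session

There is one attempt and no reset: what is moved stays moved. The work goes in short steps, Python scripts to look and compute and a tool call to move; the robot and the scene stay as the last step left them, time stands still between calls to the robot, and variables do not carry over. Pictures are saved under pics/ and viewed, at most 17 in all, crops included, and the job is handed in when it is done.

Besides the shell and the picture viewer there is one more tool, called after ">>>" in YAML: its name, and indented under it one key for each argument. jog_arm: Moves the arm, as the interface text tells. Its arguments: {"type":"object","properties":{"moves":{"type":"array"},"fingers":{"type":"number"},"newtons":{"type":"number"}},"required":["moves"]}

```bash
mkdir -p pics; cat > h.py <<'E'
import numpy as np, cv2
from cell import robot
def snap(n,f):
    c=robot.calibration(n); im=robot.camera(n); cv2.imwrite('pics/'+f+'.png',im[:,:,::-1]); return im,c
def ray(c,u,v):
    K=np.array(c['mtx']); x=(u-K[0,2])/K[0,0]; y=(v-K[1,2])/K[1,1]
    rd=np.hypot(x,y); r=rd
    for _ in range(30): r=rd/(1+c['k1']*r*r)
    s=r/rd if rd>0 else 1
    R=np.array(c['R']); t=np.array(c['t'])
    return -R.T@t, R.T@np.array([x*s,y*s,1])
def onz(c,u,v,z):
    o,d=ray(c,u,v); return o+d*(z-o[2])/d[2]
def proj(c,X):
    p=np.array(c['R'])@np.array(X)+np.array(c['t']); x,y=p[:2]/p[2]; f=1+c['k1']*(x*x+y*y)
    K=np.array(c['mtx']); return K[0,0]*x*f+K[0,2],K[1,1]*y*f+K[1,2]
E
python3 - <<'E'
from h import *
for n in ['scene','side','wrist']:
    im,c=snap(n,n+'0'); print(n,-np.array(c['R']).T@c['t'],np.round(c['R'],3).tolist(),c['k1'],c['mtx'][0][0])
print(robot.sense())
E
```

```text
scene [1.25283455 0.12800035 0.62293481] [[-0.174, 0.985, -0.013], [0.62, 0.1, -0.778], [-0.765, -0.144, -0.628]] -0.00043538813232842934 406.7245965954281
side [ 0.37969341 -0.85889183  0.73265658] [[0.986, -0.163, -0.022], [-0.116, -0.598, -0.793], [0.116, 0.785, -0.608]] -0.13263733281799683 494.871052101689
wrist [0.62545577 0.08502925 0.38349936] [[1.0, -0.001, -0.0], [-0.001, -0.955, 0.298], [-0.001, -0.298, -0.955]] -0.043840433549166564 297.5982430314891
{'time': 0.15, 'joints': array([-2.40992297e-03,  3.53522978e-01,  1.63393126e+00, -2.43077156e-05,
        1.15521034e+00, -2.38352572e-03]), 'joint_vel': array([-0.00127488, -0.0018338 , -0.00062956, -0.00017337,  0.00187968,
       -0.00104161]), 'joint_torque': array([-8.47799656e-04, -5.94210899e+01, -3.34467816e+01,  6.96930941e-02,
        2.04021111e-02, -8.35750166e-05]), 'tool_pos': array([ 6.24835040e-01, -9.56784389e-06,  4.04128571e-01]), 'tool_rot': array([-3.14052069e+00,  1.96731030e-05,  1.57077977e+00]), 'wrist_force': array([ 0.18482039,  0.35386732, -0.27166514]), 'torque': array([ 0.03863427,  0.04433898, -0.07131142]), 'grasp_force': 0.0, 'width': 0.9995430743391439}
```

View pics/scene0.png

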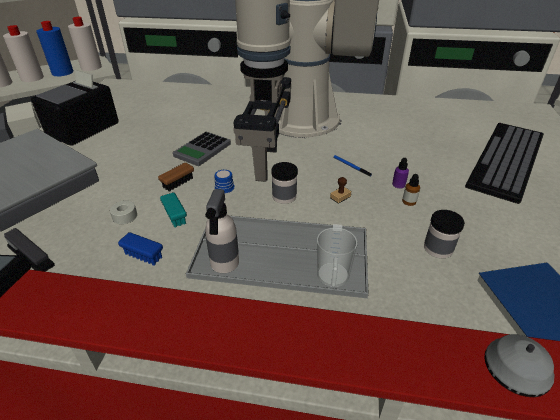

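View pics/side0.png

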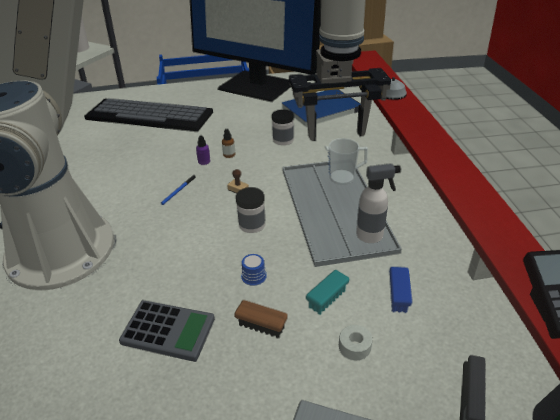

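View pics/wrist0.png

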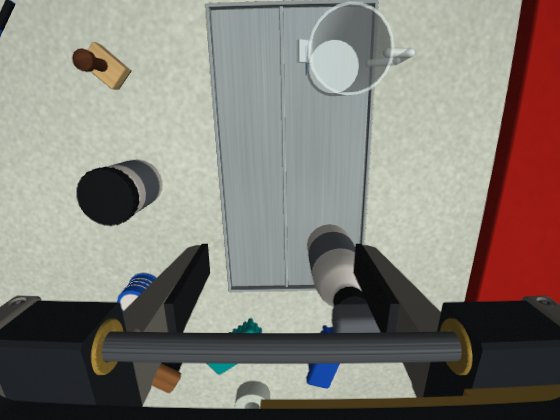

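Candidates in the scene picture:
- Brush: brown (176,177). The teal (173,209) and blue (141,248) ones are look-alikes.
- Dropper: amber (412,190). The purple one (401,173) is a decoy.
- Cup: blue (224,180).
- Jars: (285,182) and (443,234).

The sprayer stands at (222,240), on the −y side, and the jug at (336,257), on the +y side. I'll check these choices in one crop sheet.

```bash
python3 - <<'E'
from h import *
a=cv2.imread('pics/scene0.png');b=cv2.imread('pics/side0.png')
def crop(im,u,v): return cv2.resize(im[v-32:v+33,u-32:u+33],(260,260),interpolation=cv2.INTER_CUBIC)
r1=np.hstack([crop(a,176,177),crop(a,410,185),crop(b,261,317)])
r2=np.hstack([crop(b,228,145),crop(a,224,180),crop(b,254,268)])
cv2.imwrite('pics/crops.png',np.vstack([r1,r2]))
E
```

```text
(no output)
```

View pics/crops.png

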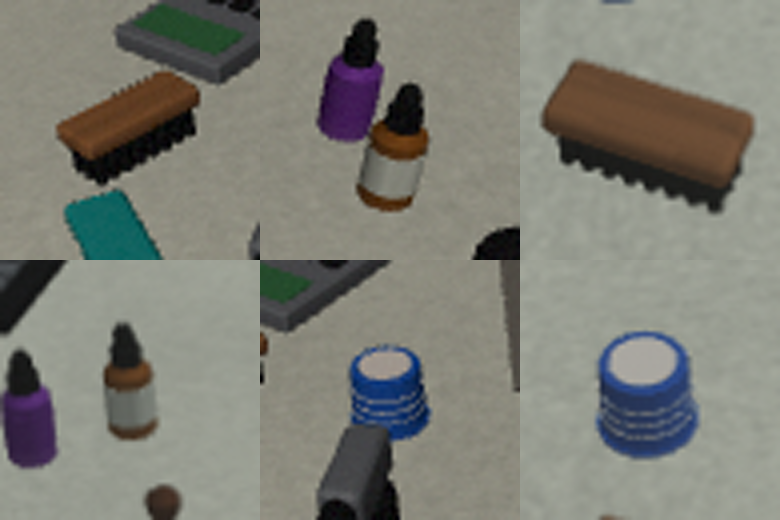

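The crop sheet confirms them: brown brush over black bristles, amber dropper with a white label and black bulb, and blue cup with a white closed end up. Now I'll measure.

```bash
cat >> h.py <<'E'
def blob(m,box):
    u0,v0,u1,v1=box; k=np.zeros(m.shape,np.uint8); k[v0:v1,u0:u1]=m[v0:v1,u0:u1]
    n,l,s,ce=cv2.connectedComponentsWithStats(k); i=1+np.argmax(s[1:,4]); 
    cs,_=cv2.findContours((l==i).astype(np.uint8),0,1); return max(cs,key=cv2.contourArea),ce[i],s[i]
def load(f):
    im=cv2.imread('pics/'+f+'.png'); return im,cv2.cvtColor(im,cv2.COLOR_BGR2HSV).astype(int)
def poly(c,cnt,z): return np.array([onz(c,*p[0],z)[:2] for p in cnt]).astype(np.float32)
E
python3 - <<'E'
from h import *
B={'scene':dict(j1=(268,160,302,190),j2=(425,207,468,235),cup=(212,165,238,195),brush=(155,160,200,192),drop=(400,170,425,210)),
'side':dict(j1=(232,185,270,213),j2=(268,108,298,129),cup=(238,250,270,288),brush=(230,298,292,337),drop=(218,125,240,160))}
for n in B:
    im,h=load(n+'0'); c=robot.calibration(n); H,S,V=h[...,0],h[...,1],h[...,2]; b=B[n]
    for j in ('j1','j2'):
        cnt,ce,s=blob(((V<60)).astype(np.uint8),b[j]); (x,y),r=cv2.minEnclosingCircle(poly(c,cnt,.085)); 
        # top ellipse: centre of width, front rim skews: use fit on the upper arc
        P=poly(c,cnt,.085); print(n,j,s[:4],'enc',round(x,4),round(y,4),round(r,4))
    cnt,ce,s=blob(((H>100)&(H<125)&(S>120)).astype(np.uint8),b['cup']); k=cv2.convexHull(cnt); print(n,'cup',s, onz(c,s[0]+s[2]/2-.5,s[1]+s[3]/2-.5,.021))
    cnt,ce,s=blob((((H<18)|(H>172))&(S>90)&(V>50)).astype(np.uint8),b['brush']); r=cv2.minAreaRect(poly(c,cnt,.034)); print(n,'brush',s,r)
    cnt,ce,s=blob((((H<18)|(H>172))&(S>90)).astype(np.uint8),b['drop']); print(n,'drop',s)
c=robot.calibration('wrist')
for p in [(208,5),(377,4),(230,291),(365,289)]: print('w',p,onz(c,*p,.014))
c=robot.calibration('scene')
for p in [(207,217),(367,227),(367,293),(189,278)]: print('s',p,onz(c,*p,.014))
c=robot.calibration('side')
for p in [(283,166),(359,158),(396,252),(319,260)]: print('d',p,onz(c,*p,.014))
print('drop', onz(robot.calibration('scene'),410.5,203,.003), onz(robot.calibration('side'),228.5,155,.003))
E
```

```text
scene j1 [272 162  26  19] enc 0.4514 0.0083 0.0395
scene j2 [431 210  34  24] enc 0.5811 0.3584 0.0387
scene cup [215 170  19  23 217] [ 0.42754861 -0.15320337  0.021     ]
scene brush [158 163  36  22 380] ((0.4295486807823181, -0.28016501665115356), (0.04891881346702576, 0.09664253890514374), 58.41794967651367)
scene drop [406 183  14  10 100]
side j1 [236 188  28  21] enc 0.4353 -0.0031 0.0377
side j2 [272 109  22  15] enc 0.5676 0.353 0.0421
side cup [242 254  22  20 178] [ 0.42326429 -0.1397822   0.021     ]
side brush [235 301  52  31 941] ((0.42085951566696167, -0.2858113646507263), (0.0423203706741333, 0.09232527762651443), 57.735836029052734)
side drop [222 138  12   8  64]
w (208, 5) [0.54553064 0.20495339 0.014     ]
w (377, 4) [0.7302771  0.20619487 0.014     ]
w (230, 291) [ 0.55207945 -0.15067624  0.014     ]
w (365, 289) [ 0.74486483 -0.1478246   0.014     ]
s (207, 217) [ 0.56584245 -0.1568543   0.014     ]
s (367, 227) [0.54201849 0.20986748 0.014     ]
s (367, 293) [0.73263548 0.20923767 0.014     ]
s (189, 278) [ 0.75201633 -0.1362011   0.014     ]
d (283, 166) [0.54478104 0.210411   0.014     ]
d (359, 158) [0.75089814 0.20924097 0.014     ]
d (396, 252) [ 0.72374292 -0.15577036  0.014     ]
d (319, 260) [ 0.55976943 -0.14799448  0.014     ]
drop [0.42220429 0.31651453 0.003     ] [0.40849832 0.31072838 0.003     ]
```

>>> jog_arm:
  moves:
    - [-35,-25,0,0,0,0]
    - [-35,-25,0,0,0,0]
    - [-35,-25,0,0,0,0]
    - [-35,-25,0,0,0,0]
    - [-35,-25,0,0,0,0]
    - [-36,-25,0,0,0,0]
    - [-36,-25,0,0,0,0]
    - [-36,-25,0,0,0,0]

```text
time: 0.95
tool_pos: [0.4237, -0.2842, 0.4047]
tool_rot: [3.142, 0.0, 1.571]
wrist_force: [0.4, -0.2, -0.9]
width: 0.999
grasp_force: 0.0
```

>>> jog_arm:
  moves:
    - [0,0,0,0,0,-0.14]
    - [0,0,0,0,0,-0.14]
    - [0,0,0,0,0,-0.14]
    - [0,0,0,0,0,-0.14]
    - [0,0,0,0,0,-0.14]
    - [0,0,0,0,0,-0.14]
    - [0,0,0,0,0,-0.14]
    - [0,0,0,0,0,-0.032]

```text
time: 1.75
tool_pos: [0.4249, -0.2829, 0.4045]
tool_rot: [3.142, -0.0, 2.588]
wrist_force: [-0.5, -0.3, -0.7]
width: 1.003
grasp_force: 0.0
```

```bash
cat >> h.py <<'E'
def tcp():
    from scipy.spatial.transform import Rotation as Ro
    s=robot.sense(); return np.array(s['tool_pos']),Ro.from_euler('xyz',s['tool_rot']).as_matrix(),s
def delta(x,y,z):
    "shift of TCP in tool axes (mm) to put the grasp point at x,y,z"
    p,R,s=tcp(); g=p+.171*R[:,2]; return np.round(1000*R.T@(np.array([x,y,z])-g),1)
E
python3 - <<'E'
from h import *
im,c=snap('wrist','w1'); p,R,s=tcp(); print(p,s['tool_rot'],s['time'])
im,h=load('w1');H,S,V=h[...,0],h[...,1],h[...,2]
cnt,ce,st=blob((((H<18)|(H>172))&(S>90)&(V>40)).astype(np.uint8),(190,100,380,330)); print(st,ce)
r=cv2.minAreaRect(poly(c,cnt,.036)); print(r); b=cv2.boxPoints(r); print(b)
print(np.degrees(np.arctan2(R[1,:2],R[0,:2])), delta(*r[0],.033))
E
```

```text
[ 0.4248996  -0.28294463  0.40450361] [-3.14158342e+00 -3.99535811e-04  2.58674370e+00] 1.8
[ 264  151   31   74 2251] [278.86095069 187.1994669 ]
((0.4215536117553711, -0.28301844000816345), (0.03635774552822113, 0.0900382548570633), 57.258731842041016)
[[ 0.37385508 -0.27396065]
 [ 0.4495882  -0.32265753]
 [ 0.46925214 -0.29207623]
 [ 0.393519   -0.24337935]]
[148.20949697  58.20949718] [  2.7  -1.8 200.5]
```

View pics/w1.png

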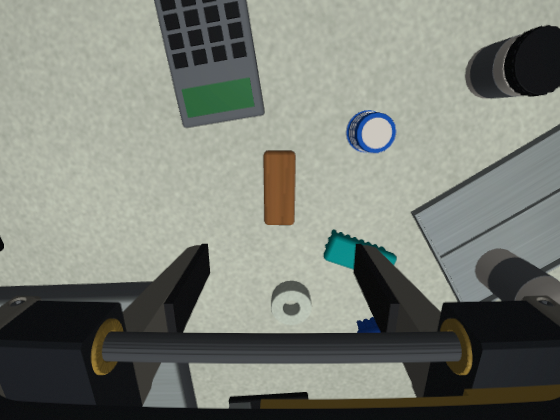

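The wrist picture shows the brown brush alone at (279,187), between the finger lines, with the teal one clear at (360,250). I'll descend and grip it.

>>> jog_arm:
  moves:
    - [2.5,-2,25,0,0,0.016]
    - [0,0,25,0,0,0]
    - [0,0,25,0,0,0]
    - [0,0,25,0,0,0]
    - [0,0,25,0,0,0]
    - [0,0,25,0,0,0]
    - [0,0,25,0,0,0]
    - [0,0,26.5,0,0,0]
  fingers: 0.75

```text
time: 2.6
tool_pos: [0.4219, -0.2834, 0.2023]
tool_rot: [-3.142, 0.0, 2.566]
wrist_force: [0.4, -0.6, -0.2]
width: 0.747
grasp_force: 0.0
```

>>> jog_arm:
  moves:
    - [0,0,0,0,0,0]
    - [0,0,0,0,0,0]
    - [0,0,0,0,0,0]
    - [0,0,0,0,0,0]
    - [0,0,0,0,0,0]
    - [0,0,0,0,0,0]
    - [0,0,0,0,0,0]
    - [0,0,0,0,0,0]
  fingers: 0
  newtons: 12

```text
time: 3.4
tool_pos: [0.4223, -0.2837, 0.2045]
tool_rot: [-3.142, 0.002, 2.567]
wrist_force: [-0.8, -0.4, 7.8]
width: 0.412
grasp_force: 12.0
```

>>> jog_arm:
  moves:
    - [0,0,-20,0,0,0]
    - [0,0,-30,0,0,0]
    - [0,0,-30,0,0,0]
    - [0,0,-30,0,0,0]
    - [0,0,-30,0,0,0]
    - [0,0,-30,0,0,0]
    - [0,0,-20,0,0,0]
    - [0,0,-10,0,0,0]

```text
time: 4.2
tool_pos: [0.4219, -0.2835, 0.4056]
tool_rot: [-3.141, 0.003, 2.567]
wrist_force: [0.9, -0.1, -1.0]
width: 0.411
grasp_force: 12.0
```

>>> jog_arm:
  moves:
    - [0,0,0,0,0,0.12]
    - [0,0,0,0,0,0.12]
    - [0,0,0,0,0,0.12]
    - [0,0,0,0,0,0.12]
    - [0,0,0,0,0,0.12]
    - [0,0,0,0,0,0.12]
    - [0,0,0,0,0,0.12]
    - [0,0,0,0,0,0.14]

```text
time: 5.0
tool_pos: [0.4215, -0.2832, 0.4026]
tool_rot: [-3.141, -0.001, 1.582]
wrist_force: [-0.0, 1.1, -1.0]
width: 0.412
grasp_force: 12.0
```

>>> jog_arm:
  moves:
    - [34,21,0,0,0,0]
    - [34,21,0,0,0,0]
    - [34,22,0,0,0,0]
    - [34,22,0,0,0,0]
    - [34,22,0,0,0,0]
    - [34,22,0,0,0,0]
    - [36,22,0,0,0,0]
    - [36,22,0,0,0,0]

```text
time: 5.8
tool_pos: [0.5917, -0.003, 0.4026]
tool_rot: [-3.141, 0.0, 1.587]
wrist_force: [1.3, -0.8, -0.6]
width: 0.413
grasp_force: 12.0
```

```bash
python3 - <<'E'
from h import *
im,c=snap('wrist','w2'); p,R,s=tcp(); print(p,s['tool_rot'],s['wrist_force'])
E
```

```text
[0.59433319 0.0012513  0.40274742] [ 3.13966749e+00 -2.84438069e-03  1.58786296e+00] [ 2.29817581  4.22893687 -0.83841066]
```

View pics/w2.png

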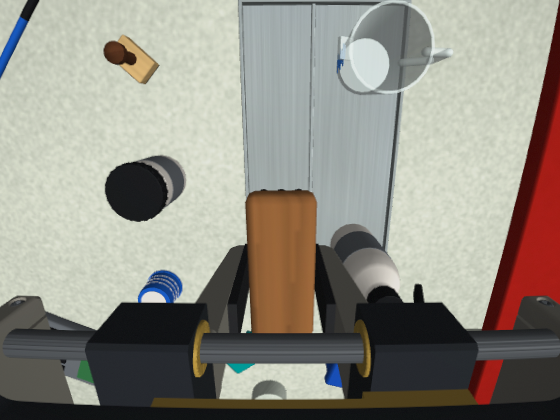

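```bash
python3 - <<'E'
from h import *
im=cv2.imread('pics/w2.png',0); 
for r in (20,60,100,140,180):print(r,im[r,232:256].tolist(),im[r,304:322].tolist(),im[r,386:412].tolist())
print(im[0:14,280].tolist(),im[0:14,330].tolist())
E
```

```text
20 [205, 208, 208, 206, 205, 206, 184, 146, 163, 156, 133, 148, 169, 169, 168, 171, 172, 169, 168, 168, 173, 175, 172, 171] [169, 169, 169, 170, 169, 170, 169, 103, 149, 167, 171, 144, 167, 172, 167, 168, 169, 173] [112, 112, 111, 111, 110, 111, 111, 110, 111, 111, 111, 112, 111, 110, 109, 109, 110, 96, 81, 78, 80, 102, 110, 109, 118, 120]
60 [212, 215, 218, 219, 218, 215, 212, 176, 152, 161, 168, 122, 145, 169, 170, 170, 171, 172, 167, 167, 170, 174, 178, 176] [170, 169, 170, 169, 171, 170, 126, 126, 159, 171, 154, 163, 173, 172, 168, 165, 173, 173] [217, 217, 209, 132, 113, 113, 113, 113, 114, 114, 113, 112, 109, 109, 114, 121, 122, 126, 130, 132, 134, 135, 137, 137, 137, 137]
100 [214, 216, 216, 215, 212, 208, 209, 210, 212, 175, 163, 165, 180, 109, 173, 171, 171, 172, 171, 168, 167, 171, 173, 172] [167, 167, 168, 171, 170, 146, 122, 153, 171, 162, 156, 170, 169, 167, 165, 169, 172, 168] [172, 172, 170, 169, 170, 172, 172, 169, 167, 171, 142, 82, 59, 63, 143, 163, 173, 209, 209, 205, 202, 200, 200, 201, 203, 203]
140 [208, 205, 206, 207, 211, 216, 217, 217, 215, 214, 209, 155, 168, 167, 148, 143, 166, 164, 166, 166, 165, 162, 165, 170] [165, 166, 169, 170, 160, 135, 137, 172, 167, 150, 166, 166, 167, 167, 168, 170, 166, 165] [173, 173, 176, 171, 169, 173, 162, 85, 61, 70, 121, 168, 177, 200, 213, 210, 206, 204, 205, 207, 208, 208, 207, 206, 205, 206]
180 [218, 217, 215, 214, 214, 212, 212, 213, 217, 220, 220, 219, 209, 148, 164, 160, 116, 152, 165, 165, 163, 166, 164, 163] [167, 170, 169, 161, 131, 121, 172, 176, 169, 165, 166, 168, 169, 169, 171, 170, 168, 165] [169, 172, 178, 100, 64, 58, 117, 162, 172, 212, 213, 214, 215, 214, 214, 215, 216, 216, 216, 216, 215, 213, 210, 210, 211, 214]
[168, 135, 58, 61, 80, 134, 165, 165, 164, 164, 165, 165, 164, 164] [162, 122, 70, 60, 61, 170, 170, 170, 171, 171, 170, 170, 170, 171]
```

```bash
cat > tray.py <<'E'
from h import *
E
python3 - <<'E'
from h import *
c=robot.calibration('wrist')
for z in (.014,.018):
  F=np.array([onz(c,u,v,z)[:2] for u,v in [(238.4,20),(239,60),(240.8,100),(242.7,140),(244.6,180)]])
  Bk=np.array([onz(c,u,v,z)[:2] for u,v in [(402.5,100),(398.5,140),(394.7,180)]])
  Rb=np.array([onz(c,u,v,z-.004+.0)[:2] for u,v in [(313,20),(312.5,60),(312,100),(311.5,140),(311,180)]])
  pf=np.polyfit(F[:,1],F[:,0],1);pb=np.polyfit(Bk[:,1],Bk[:,0],1);pr=np.polyfit(Rb[:,1],Rb[:,0],1)
  print(z,pf,pb,pr,[ [np.polyval(q,y) for q in (pf,pr,pb)] for y in (.03,.1)], onz(c,280,1.5,z),onz(c,330,1,z))
E
```

```text
0.014 [-0.02372606  0.5498306 ] [-0.02431212  0.73972805] [-0.03021918  0.6340003 ] [[np.float64(0.5491188157779544), np.float64(0.6330937249810389), np.float64(0.7389986900552994)], [np.float64(0.547457991652644), np.float64(0.6309783821402739), np.float64(0.7372968413097786)]] [0.59128615 0.20977846 0.014     ] [0.64556832 0.21145811 0.014     ]
0.018 [-0.02372606  0.55032806] [-0.02431212  0.73816436] [-0.03021918  0.63359443] [[np.float64(0.5496162812850455), np.float64(0.6326878569243936), np.float64(0.737435000039956)], [np.float64(0.547955457159735), np.float64(0.6305725140836287), np.float64(0.7357331512944352)]] [0.5913113  0.20843808 0.018     ] [0.64500413 0.21009949 0.018     ]
```

```bash
python3 - <<'E'
from h import *
a=cv2.imread('pics/wrist0.png',0)
for u in (240,265): print(a[0:14,u].tolist(), a[280:296,u].tolist())
s=cv2.imread('pics/scene0.png',0); d=cv2.imread('pics/side0.png',0)
print(s[250,355:376].tolist(), s[250,190:206].tolist())
print(d[155:175,300].tolist(), d[245:270,330].tolist())
C=robot.calibration('scene');
print(onz(C,367.5,250,.014),onz(C,198,250,.014))
E
```

```text
[195, 194, 143, 144, 146, 122, 52, 55, 78, 128, 152, 152, 151, 152] [152, 151, 152, 152, 151, 140, 83, 67, 66, 93, 146, 153, 171, 190, 194, 197]
[190, 162, 145, 146, 129, 68, 55, 67, 124, 149, 150, 150, 151, 151] [149, 149, 148, 149, 145, 120, 65, 66, 77, 115, 153, 166, 191, 187, 185, 187]
[95, 106, 107, 105, 107, 106, 108, 107, 105, 75, 116, 126, 141, 142, 139, 139, 142, 141, 139, 140, 144] [134, 133, 135, 134, 135, 125, 110, 55, 43, 90, 105, 106, 106, 103, 105, 103]
[159, 155, 153, 154, 156, 155, 158, 159, 159, 143, 99, 79, 78, 99, 117, 120, 120, 119, 120, 119] [119, 119, 119, 117, 118, 118, 116, 116, 116, 117, 118, 117, 117, 102, 126, 77, 78, 78, 80, 112, 161, 162, 159, 154, 152]
[0.61597483 0.21065831 0.014     ] [ 0.67392659 -0.14328317  0.014     ]
```

```bash
python3 - <<'E'
from h import *
robot.camera('scene')
im,c=snap('wrist','w3'); p,R,s=tcp(); print(p,s['tool_rot'])
g=cv2.cvtColor(im,cv2.COLOR_RGB2GRAY).astype(float)
F=[];B=[]
for r in range(15,180,8):
    d=g[r,215:270]; u=215+np.argmax(d<(d[:8].mean()-25)); F.append(onz(c,u-.5,r,.014))
for r in range(100,180,8):
    k=g[r,385:420][::-1]; u=419-np.argmax(k<190); B.append(onz(c,u+.5,r,.014))
F=np.array(F);B=np.array(B);pf=np.polyfit(F[:,1],F[:,0],1);pb=np.polyfit(B[:,1],B[:,0],1);print(pf,pb,np.polyval(pf,.03),np.polyval(pb,.03))
print(g[0:10,280],onz(c,280,0,.014))
E
```

```text
[ 0.59190418 -0.00267516  0.40232397] [-3.14061279e+00 -1.85436651e-04  1.58998163e+00]
[-0.02050527  0.54558997] [-0.02026279  0.73549608] 0.5449748087346561 0.7348881934234297
[194. 159. 161. 160. 116.  56.  61. 108. 153. 164.] [0.58897103 0.20823717 0.014     ]
```

The wrist picture shows the brush held square over the trough at (282,260), with the tray front edge at column 240 and the rib at 312. I'll set it down on the inner side of the trough, since the gripper body would hit the sprayer directly in front of it. Then I'll push it along.

>>> jog_arm:
  moves:
    - [2,-2,26,0,0,0]
    - [0,0,26,0,0,0]
    - [0,0,26,0,0,0]
    - [0,0,26,0,0,0]
    - [0,0,26,0,0,0]
    - [0,0,26,0,0,0]
    - [0,0,26,0,0,0]
    - [0,0,6,0,0,0]

```text
time: 6.75
tool_pos: [0.5874, -0.0037, 0.2124]
tool_rot: [-3.136, 0.0, 1.586]
wrist_force: [-0.6, 0.6, -1.0]
width: 0.411
grasp_force: 12.0
```

>>> jog_arm:
  moves:
    - [0,0,2,0,0,0]
    - [0,0,2,0,0,0]
    - [0,0,1,0,0,0]
    - [0,0,0,0,0,0]
    - [0,0,0,0,0,0]
    - [0,0,0,0,0,0]
    - [0,0,0,0,0,0]
    - [0,0,0,0,0,0]

```text
time: 7.55
tool_pos: [0.5894, -0.0026, 0.2103]
tool_rot: [3.142, 0.0, 1.587]
wrist_force: [-0.4, -0.2, -0.8]
width: 0.416
grasp_force: 12.0
```

>>> jog_arm:
  moves:
    - [0,0,0,0,0,0]
    - [0,0,0,0,0,0]
    - [0,0,0,0,0,0]
    - [0,0,-5,0,0,0]
    - [0,0,-10,0,0,0]
    - [0,0,-20,0,0,0]
    - [0,0,-25,0,0,0]
    - [0,0,-20,0,0,0]
  fingers: 0.56

```text
time: 8.35
tool_pos: [0.5896, -0.0027, 0.2923]
tool_rot: [3.14, 0.0, 1.587]
wrist_force: [-0.3, -0.1, 0.1]
width: 0.554
grasp_force: 0.0
```

>>> jog_arm:
  moves:
    - [15,0,0,0,0,0]
    - [25,0,0,0,0,0]
    - [25,0,0,0,0,0]
    - [18,0,0,0,0,0]
    - [0,0,0,0,0,-0.14]
    - [0,0,0,0,0,-0.14]
    - [0,0,0,0,0,-0.14]
    - [0,0,0,0,0,-0.14]
  fingers: 0

```text
time: 9.15
tool_pos: [0.5876, 0.0813, 0.2896]
tool_rot: [-3.141, -0.001, 2.153]
wrist_force: [-0.1, 0.4, 1.1]
width: 0.008
grasp_force: 0.0
```

>>> jog_arm:
  moves:
    - [0,0,0,0,0,-0.14]
    - [0,0,0,0,0,-0.14]
    - [0,0,0,0,0,-0.14]
    - [0,0,0,0,0,-0.14]
    - [0,0,0,0,0,-0.14]
    - [0,0,0,0,0,-0.14]
    - [0,0,0,0,0,-0.14]
    - [0,0,0,0,0,-0.03]

```text
time: 9.95
tool_pos: [0.5876, 0.0811, 0.2896]
tool_rot: [3.142, -0.001, -3.123]
wrist_force: [-0.2, -0.7, -0.1]
width: 0.008
grasp_force: 0.0
```

```bash
python3 - <<'E'
from h import *
p,R,s=tcp(); print(p,s['tool_rot'],s['joints'][5])
im,c=snap('wrist','w4')
h=cv2.cvtColor(im[:,:,::-1],cv2.COLOR_BGR2HSV).astype(int);H,S,V=h[...,0],h[...,1],h[...,2]
cnt,ce,st=blob((((H<18)|(H>172))&(S>90)&(V>40)).astype(np.uint8),(0,0,560,420)); print(st)
r=cv2.minAreaRect(poly(c,cnt,.04)); print(r)
print('start',delta(.5885,.080,.036))
E
```

```text
[0.58764609 0.08108648 0.28962332] [ 3.14153108e+00 -8.36972537e-04 -3.12302850e+00] -1.454937934023719
[ 126  201  113   45 4789]
((0.5878504514694214, 6.275996565818787e-05), (0.03844240680336952, 0.09102725982666016), 1.2532930374145508)
start [-0.9 -1.  82.7]
```

View pics/w4.png

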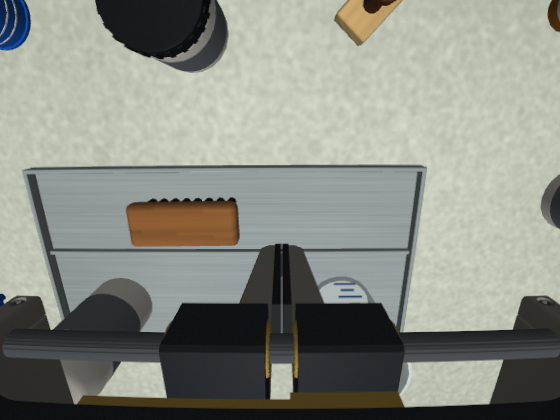

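The picture shows the brush lying in the trough, spanning (126..239, 201..246), with the fingers ahead of its +y end. I'll lower and push it toward −y.

>>> jog_arm:
  moves:
    - [0,0,20,0,0,0]
    - [0,0,20,0,0,0]
    - [0,0,20,0,0,0]
    - [0,0,15,0,0,0]
    - [0,0,8,0,0,0]
    - [0,-5,0,0,0,0]
    - [0,-5,0,0,0,0]
    - [0,-5,0,0,0,0]

```text
time: 10.8
tool_pos: [0.5887, 0.0648, 0.208]
tool_rot: [3.142, 0.001, -3.127]
wrist_force: [-0.6, 0.3, -0.3]
width: 0.007
grasp_force: 0.0
```

>>> jog_arm:
  moves:
    - [0,-10,0,0,0,0]
    - [0,-10,0,0,0,0]
    - [0,-10,0,0,0,0]
    - [0,-10,0,0,0,0]
    - [0,-10,0,0,0,0]
    - [0,-10,0,0,0,0]
    - [0,-10,0,0,0,0]
    - [0,-5,0,0,0,0]

```text
time: 11.6
tool_pos: [0.5894, -0.0107, 0.2071]
tool_rot: [-3.142, -0.0, -3.127]
wrist_force: [-0.7, 1.3, 0.9]
width: 0.004
grasp_force: 0.5
```

```bash
python3 - <<'E'
from h import *
p,R,s=tcp(); print(p,s['tool_rot'],s['wrist_force'])
for n in ('wrist','side'):
  im,c=snap(n,'p5'+n)
  h=cv2.cvtColor(im[:,:,::-1],cv2.COLOR_BGR2HSV).astype(int);H,S,V=h[...,0],h[...,1],h[...,2]
  box=(0,0,560,420) if n=='wrist' else (280,160,400,262)
  cnt,ce,st=blob((((H<18)|(H>172))&(S>90)&(V>40)).astype(np.uint8),box); print(n,st)
  r=cv2.minAreaRect(poly(c,cnt,.04)); print(r)
E
```

```text
[ 0.58937552 -0.01072255  0.20713149] [-3.14151700e+00 -1.05385276e-04 -3.12696345e+00] [-0.74497285  1.33046888  0.92030907]
wrist [  91  237  165   65 9991]
((0.5870154500007629, -0.07016533613204956), (0.04005447402596474, 0.09093504399061203), 1.0521587133407593)
side [313 212  25  32 513]
((0.5879901051521301, -0.07628565281629562), (0.03642597422003746, 0.1010318398475647), 0.8614311814308167)
```

View pics/p5wrist.png

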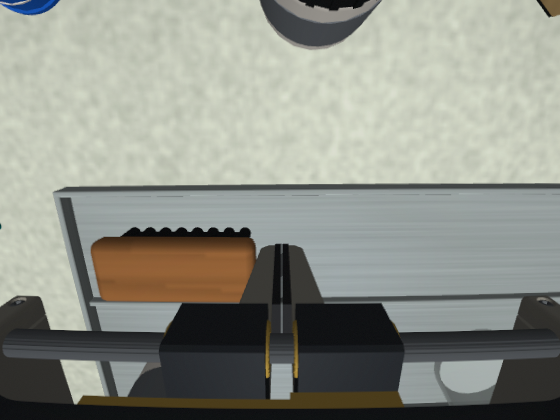

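>>> jog_arm:
  moves:
    - [0,-4,0,0,0,0]
    - [0,-4,0,0,0,0]
    - [0,-3.5,0,0,0,0]
    - [0,0,0,0,0,0]
    - [0,8,0,0,0,0]
    - [0,5,-20,0,0,0]
    - [0,5,-40,0,0,0]
    - [0,5,-40,0,0,0]

```text
time: 12.5
tool_pos: [0.5888, 0.0027, 0.3077]
tool_rot: [3.141, -0.002, -3.126]
wrist_force: [0.5, -1.1, -0.4]
width: 0.006
grasp_force: 0.0
```

>>> jog_arm:
  moves:
    - [20,3,-40,0,0,0]
    - [30,3,-40,0,0,0]
    - [35,0,-12,0,0,0]
    - [35,0,0,0,0,0]
    - [25,0,0,0,0,0.12]
    - [0,0,0,0,0,0.14]
    - [0,0,0,0,0,0.14]
    - [0,0,0,0,0,0.14]
  fingers: 1

```text
time: 13.3
tool_pos: [0.4438, 0.0062, 0.3994]
tool_rot: [3.141, 0.0, 2.611]
wrist_force: [0.2, 0.9, -0.5]
width: 0.676
grasp_force: 0.0
```

>>> jog_arm:
  moves:
    - [0,0,0,0,0,0.14]
    - [0,0,0,0,0,0.14]
    - [0,0,0,0,0,0.14]
    - [0,0,0,0,0,0.14]
    - [0,0,0,0,0,0.14]
    - [0,0,0,0,0,0.14]
    - [0,0,0,0,0,0.14]
    - [0,0,0,0,0,0.05]

```text
time: 14.1
tool_pos: [0.4441, 0.0062, 0.3992]
tool_rot: [3.142, -0.0, 1.582]
wrist_force: [1.0, 0.2, 0.0]
width: 1.001
grasp_force: 0.0
```

```bash
python3 - <<'E'
from h import *
robot.camera('side');im,c=snap('wrist','w6'); p,R,s=tcp(); print(p,s['tool_rot'],s['time'])
im,h=load('w6');V=h[...,2]
cnt,ce,st=blob((V<50).astype(np.uint8),(215,90,345,300)); print(st)
q=poly(c,cv2.convexHull(cnt),.085); (x,y),r=cv2.minEnclosingCircle(q); print(x,y,r,delta(x,y,.055))
cv2.drawContours(im,[cnt],-1,(0,0,255),1); cv2.imwrite('pics/w6d.png',im)
E
```

```text
[0.44407568 0.00613128 0.39915739] [ 3.14150265e+00 -9.52728782e-05  1.58668329e+00] 14.2
[ 245  173   60   60 2753]
0.4377290606498718 0.007467387709766626 0.03197437524795532 [  1.4  -6.4 173.2]
```

View pics/w6d.png

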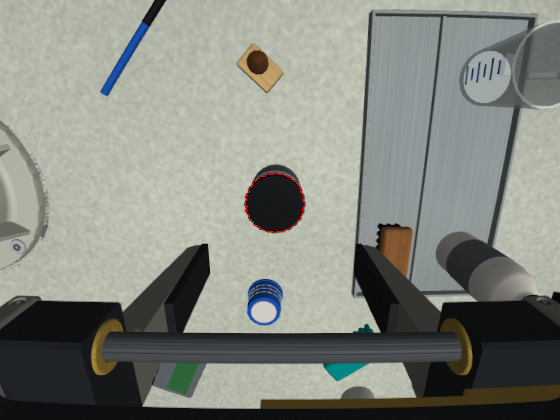

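The lid contour at (275,202) matches the jar's 32 mm radius, and the fingers clear the cup and stamp. I'll grip it, lift a little and weigh.

>>> jog_arm:
  moves:
    - [1.5,-6.5,20,0,0,0]
    - [0,0,25,0,0,0]
    - [0,0,25,0,0,0]
    - [0,0,25,0,0,0]
    - [0,0,25,0,0,0]
    - [0,0,25,0,0,0]
    - [0,0,20,0,0,0]
    - [0,0,8,0,0,0]

```text
time: 15.0
tool_pos: [0.437, 0.0073, 0.2246]
tool_rot: [-3.139, -0.0, 1.589]
wrist_force: [0.1, 0.3, 0.1]
width: 1.0
grasp_force: 0.0
```

>>> jog_arm:
  moves:
    - [0,0,0,0,0,0]
    - [0,0,0,0,0,0]
    - [0,0,0,0,0,0]
    - [0,0,0,0,0,0]
    - [0,0,0,0,0,0]
    - [0,0,0,0,0,0]
    - [0,0,0,0,0,0]
    - [0,0,0,0,0,0]
  fingers: 0
  newtons: 25

```text
time: 15.8
tool_pos: [0.438, 0.007, 0.2269]
tool_rot: [3.14, -0.0, 1.587]
wrist_force: [-0.6, 1.4, 7.5]
width: 0.669
grasp_force: 25.0
```

>>> jog_arm:
  moves:
    - [0,0,-5,0,0,0]
    - [0,0,-10,0,0,0]
    - [0,0,-5,0,0,0]
    - [0,0,0,0,0,0]
    - [0,0,0,0,0,0]
    - [0,0,0,0,0,0]
    - [0,0,0,0,0,0]
    - [0,0,0,0,0,0]

```text
time: 16.6
tool_pos: [0.4376, 0.007, 0.2459]
tool_rot: [-3.141, -0.0, 1.587]
wrist_force: [-0.3, 0.3, -1.2]
width: 0.672
grasp_force: 25.0
```

```bash
python3 - <<'E'
from h import *
f=[]
for i in range(6): robot.camera('side'); f.append(robot.sense()['wrist_force'])
print(np.round(f,2),np.mean(f,0),tcp()[0],tcp()[2]['tool_rot'],robot.sense()['grasp_force'])
E
```

```text
[[-0.02  0.73 -1.13]
 [ 1.24 -0.1  -0.99]
 [ 0.68  0.32 -0.98]
 [ 0.92  1.06 -0.75]
 [ 0.61 -0.57 -0.59]
 [-0.3   0.22 -0.95]] [ 0.5217004   0.27672035 -0.89821143] [0.43764197 0.00703908 0.24603865] [-3.14140293e+00  4.21036053e-06  1.58680496e+00] 24.9991312623024
```

About −0.9 N on the wrist, so this is the light jar. I'll set it back and go to the other one.

>>> jog_arm:
  moves:
    - [0,0,10,0,0,0]
    - [0,0,6,0,0,0]
    - [0,0,3,0,0,0]
    - [0,0,1,0,0,0]
    - [0,0,0,0,0,0]
    - [0,0,0,0,0,0]
    - [0,0,0,0,0,0]
    - [0,0,0,0,0,0]

```text
time: 17.7
tool_pos: [0.4372, 0.007, 0.2264]
tool_rot: [-3.14, -0.0, 1.587]
wrist_force: [-4.9, 0.2, 17.5]
width: 0.672
grasp_force: 25.0
```

>>> jog_arm:
  moves:
    - [0,0,0,0,0,0]
    - [0,0,0,0,0,0]
    - [0,0,0,0,0,0]
    - [0,0,0,0,0,0]
    - [0,0,-10,0,0,0]
    - [0,0,-25,0,0,0]
    - [0,0,-30,0,0,0]
    - [0,0,-30,0,0,0]
  fingers: 1

```text
time: 18.5
tool_pos: [0.4374, 0.007, 0.3226]
tool_rot: [-3.141, -0.0, 1.587]
wrist_force: [0.0, 0.1, -0.4]
width: 0.997
grasp_force: 0.0
```

>>> jog_arm:
  moves:
    - [20,7,-40,0,0,0]
    - [40,16,-40,0,0,0]
    - [45,18,0,0,0,0]
    - [45,18,0,0,0,0]
    - [45,18,0,0,0,0]
    - [45,18,0,0,0,0]
    - [45,18,0,0,0,0]
    - [45,18,0,0,0,0]

```text
time: 19.3
tool_pos: [0.5613, 0.335, 0.3959]
tool_rot: [3.141, -0.0, 1.587]
wrist_force: [0.7, 0.2, -0.3]
width: 1.001
grasp_force: 0.0
```

>>> jog_arm:
  moves:
    - [18,6,0,0,0,0]
    - [0,0,0,0,0,0]
    - [0,0,0,0,0,0]
    - [0,0,0,0,0,0]
    - [0,0,0,0,0,0]
    - [0,0,0,0,0,0]
    - [0,0,0,0,0,0]
    - [0,0,0,0,0,0]

```text
time: 20.1
tool_pos: [0.5668, 0.3508, 0.3953]
tool_rot: [3.141, -0.0, 1.586]
wrist_force: [-0.1, -0.7, -0.7]
width: 1.003
grasp_force: 0.0
```

```bash
python3 - <<'E'
from h import *
im,c=snap('wrist','w7'); p,R,s=tcp(); print(p,s['tool_rot'],s['time'])
im,h=load('w7');V=h[...,2]
cnt,ce,st=blob((V<50).astype(np.uint8),(215,90,345,300)); print(st)
q=poly(c,cv2.convexHull(cnt),.085); (x,y),r=cv2.minEnclosingCircle(q); print(x,y,r,delta(x,y,.055))
E
```

```text
[0.566821   0.35092549 0.39523614] [ 3.14154052e+00 -5.52666707e-05  1.58647622e+00] 20.15
[ 253  156   61   67 2962]
0.5692029595375061 0.3666733503341675 0.034278612583875656 [ 15.7   2.6 169.2]
```

>>> jog_arm:
  moves:
    - [13,2.5,20,0,0,0]
    - [0,0,25,0,0,0]
    - [0,0,25,0,0,0]
    - [0,0,25,0,0,0]
    - [0,0,25,0,0,0]
    - [0,0,25,0,0,0]
    - [0,0,20,0,0,0]
    - [0,0,4,0,0,0]

```text
time: 20.95
tool_pos: [0.5682, 0.3636, 0.2235]
tool_rot: [-3.138, 0.002, 1.587]
wrist_force: [-0.7, -0.1, 0.5]
width: 1.004
grasp_force: 0.0
```

>>> jog_arm:
  moves:
    - [0,0,0,0,0,0]
    - [0,0,0,0,0,0]
    - [0,0,0,0,0,0]
    - [0,0,0,0,0,0]
    - [0,0,0,0,0,0]
    - [0,0,0,0,0,0]
    - [0,0,0,0,0,0]
    - [0,0,0,0,0,0]
  fingers: 0
  newtons: 35

```text
time: 21.75
tool_pos: [0.5693, 0.3644, 0.2273]
tool_rot: [3.141, -0.001, 1.587]
wrist_force: [-2.3, -0.1, 6.7]
width: 0.672
grasp_force: 35.0
```

>>> jog_arm:
  moves:
    - [0,0,-5,0,0,0]
    - [0,0,-10,0,0,0]
    - [0,0,-5,0,0,0]
    - [0,0,0,0,0,0]
    - [0,0,0,0,0,0]
    - [0,0,0,0,0,0]
    - [0,0,0,0,0,0]
    - [0,0,0,0,0,0]

```text
time: 22.55
tool_pos: [0.569, 0.3642, 0.2458]
tool_rot: [-3.141, 0.0, 1.587]
wrist_force: [0.1, 0.7, -4.1]
width: 0.669
grasp_force: 35.0
```

```bash
python3 - <<'E'
from h import *
f=[]
for i in range(5): robot.camera('side'); f.append(robot.sense()['wrist_force'])
print(np.mean(f,0),tcp()[0],tcp()[2]['tool_rot'])
E
```

```text
[ 0.06357874 -0.24363758 -4.29571794] [0.56907757 0.36420728 0.24603268] [-3.14145773e+00  5.89834733e-05  1.58678795e+00]
```

−4.3 N: this is the full jar. I'll carry it to the tray.

>>> jog_arm:
  moves:
    - [0,0,-15,0,0,0]
    - [0,0,-30,0,0,0]
    - [0,0,-35,0,0,0]
    - [0,0,-35,0,0,0]
    - [0,0,-35,0,0,0]
    - [0,0,-20,0,0,0]
    - [-15,5,0,0,0,0]
    - [-30,10,0,0,0,0]

```text
time: 23.6
tool_pos: [0.5844, 0.3197, 0.4168]
tool_rot: [3.141, -0.001, 1.589]
wrist_force: [-0.5, -0.9, -5.6]
width: 0.672
grasp_force: 35.0
```

>>> jog_arm:
  moves:
    - [-40,13,0,0,0,0]
    - [-40,13,0,0,0,0]
    - [-40,13,0,0,0,0]
    - [-40,13,0,0,0,0]
    - [-40,13,0,0,0,0]
    - [-40,13,0,0,0,0]
    - [-30,10,0,0,0,0]
    - [-20,7,0,0,0,0]

```text
time: 24.4
tool_pos: [0.6844, 0.0277, 0.4151]
tool_rot: [-3.14, 0.001, 1.585]
wrist_force: [0.8, 0.4, -3.8]
width: 0.67
grasp_force: 35.0
```

>>> jog_arm:
  moves:
    - [0,0,0,0,0,0]
    - [0,0,0,0,0,0]
    - [0,0,0,0,0,0]
    - [0,0,0,0,0,0]
    - [0,0,0,0,0,0]
    - [0,0,0,0,0,0]
    - [0,0,0,0,0,0]
    - [0,0,0,0,0,0]

```text
time: 25.2
tool_pos: [0.6844, 0.0312, 0.4162]
tool_rot: [3.142, 0.0, 1.587]
wrist_force: [1.0, 0.6, -4.6]
width: 0.667
grasp_force: 35.0
```

```bash
python3 - <<'E'
from h import *
robot.camera('side');im,c=snap('wrist','w8'); p,R,s=tcp(); print(p,s['tool_rot'],s['time'],delta(.684,.031,.0605))
E
```

```text
[0.68443809 0.03103321 0.41616332] [3.14154185e+00 1.20414033e-05 1.58683553e+00] 25.3 [ -0.   -0.5 184.7]
```

View pics/w8.png

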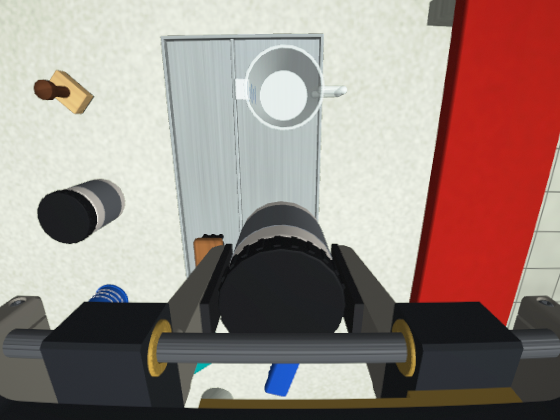

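The picture shows the jar held upright over the tray back; the jug is at (284,95), and the light jar still stands at (70,215). A quick check of the tray's far edge and the jug before lowering.

```bash
python3 - <<'E'
from h import *
c=robot.calibration('wrist')
for p,z in [((161,37),.014),((323,34),.014),((285,96),.01)]: print(onz(c,*p,z))
g=cv2.imread('pics/w8.png',0); print(g[28:44,200],g[28:44,260], g[60,155:175],g[60,312:330])
c2=robot.calibration('scene'); 
E
```

```text
[0.5434094  0.20547853 0.014     ]
[0.73069219 0.21029048 0.014     ]
[0.68829633 0.14200533 0.01      ]
[231 233 234 235 234 232 220 191 184 174 114  69 120 181 191 192] [232 232 233 234 235 238 175 182 178 129  71 123 192 192 191 192] [235 235 235 234 233 234 236 179 187 185 186 121 124 145 186 186 185 188
 189 188] [219 235 233 210 190 191 172 105 154 185 188 219 225 226 229 229 228 226]
```

>>> jog_arm:
  moves:
    - [0,0,20,0,0,0]
    - [0,0,28,0,0,0]
    - [0,0,28,0,0,0]
    - [0,0,28,0,0,0]
    - [0,0,28,0,0,0]
    - [0,0,25,0,0,0]
    - [0,0,15,0,0,0]
    - [0,0,7,0,0,0]

```text
time: 26.1
tool_pos: [0.6841, 0.0309, 0.2356]
tool_rot: [-3.14, 0.0, 1.587]
wrist_force: [-1.0, 0.4, -3.5]
width: 0.668
grasp_force: 35.0
```

>>> jog_arm:
  moves:
    - [0,0,2,0,0,0]
    - [0,0,2,0,0,0]
    - [0,0,1,0,0,0]
    - [0,0,0,0,0,0]
    - [0,0,0,0,0,0]
    - [0,0,0,0,0,0]
    - [0,0,0,0,0,0]
    - [0,0,0,0,0,0]

```text
time: 26.9
tool_pos: [0.6845, 0.031, 0.2322]
tool_rot: [3.141, -0.0, 1.587]
wrist_force: [-0.4, 0.6, -4.5]
width: 0.669
grasp_force: 35.0
```

>>> jog_arm:
  moves:
    - [0,0,1,0,0,0]
    - [0,0,1,0,0,0]
    - [0,0,0,0,0,0]
    - [0,0,0,0,0,0]
    - [0,0,0,0,0,0]
    - [0,0,0,0,0,0]
    - [0,0,0,0,0,0]
    - [0,0,0,0,0,0]

```text
time: 27.7
tool_pos: [0.6845, 0.031, 0.2313]
tool_rot: [3.141, 0.0, 1.587]
wrist_force: [-3.5, -0.8, 5.7]
width: 0.669
grasp_force: 35.0
```

>>> jog_arm:
  moves:
    - [0,0,0,0,0,0]
    - [0,0,0,0,0,0]
    - [0,0,0,0,0,0]
    - [0,0,0,0,0,0]
    - [0,0,0,0,0,0]
    - [0,0,-10,0,0,0]
    - [0,0,-25,0,0,0]
    - [0,0,-35,0,0,0]
  fingers: 1

```text
time: 28.5
tool_pos: [0.6838, 0.031, 0.2998]
tool_rot: [-3.138, 0.0, 1.587]
wrist_force: [0.4, -0.4, -0.3]
width: 0.998
grasp_force: 0.0
```

>>> jog_arm:
  moves:
    - [0,0,-35,0,0,0]
    - [0,0,-35,0,0,0]
    - [0,0,-20,0,0,0]
    - [-20,-30,0,0,0,0]
    - [-30,-40,0,0,0,0]
    - [-30,-40,0,0,0,0]
    - [-30,-40,0,0,0,0]
    - [-30,-40,0,0,0,0]

```text
time: 29.3
tool_pos: [0.495, -0.1128, 0.3909]
tool_rot: [3.141, 0.0, 1.587]
wrist_force: [0.5, -0.8, 0.5]
width: 1.002
grasp_force: 0.0
```

>>> jog_arm:
  moves:
    - [-20,-40,0,0,0,0]
    - [-14,-32,0,0,0,0]
    - [0,0,0,0,0,0]
    - [0,0,0,0,0,0]
    - [0,0,0,0,0,0]
    - [0,0,0,0,0,0]
    - [0,0,0,0,0,0]
    - [0,0,0,0,0,0]

```text
time: 30.1
tool_pos: [0.4257, -0.1469, 0.39]
tool_rot: [-3.141, -0.0, 1.588]
wrist_force: [0.1, 0.1, -0.7]
width: 0.999
grasp_force: 0.0
```

```bash
python3 - <<'E'
from h import *
im,c=snap('wrist','w9'); p,R,s=tcp(); print(p,s['tool_rot'],s['time'])
im,h=load('w9');H,S,V=h[...,0],h[...,1],h[...,2]
cnt,ce,st=blob(((S<45)&(V>150)).astype(np.uint8)*0+((H>100)&(H<125)&(S>120)).astype(np.uint8),(200,90,360,300)); print(st)
# white disc on the closed end
m=np.zeros(V.shape,np.uint8); cv2.drawContours(m,[cv2.convexHull(cnt)],-1,1,-1)
w=(m&(S<90)&(V>120)).astype(np.uint8); cw,_,sw=blob(w,(200,90,360,300)); (x,y),r=cv2.minEnclosingCircle(poly(c,cw,.042)); print(sw,x,y,r,delta(x,y,.026))
l=cv2.drawContours(im,[cw],-1,(0,0,255),1); cv2.imwrite('pics/w9d.png',im)
# jar lid in tray (side view)
ims,cs=snap('side','s9')
E
```

```text
[ 0.42562274 -0.14693583  0.38997305] [-3.14124945e+00 -1.08111836e-04  1.58747316e+00] 30.15
[259 175  39  47 615]
[263 189  30  29 674] 0.4228326380252838 -0.15539701282978058 0.017176073044538498 [ -8.5  -2.8 193. ]
```

View pics/w9d.png

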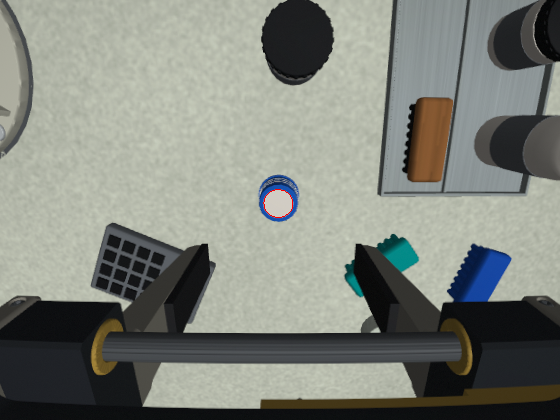

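The white disc of the cup is at (278,203). The brush lies in the trough at (430,139), in front of the sprayer. Now I'll grip the cup.

>>> jog_arm:
  moves:
    - [-8.5,-3,20,0,0,0]
    - [0,0,28,0,0,0]
    - [0,0,28,0,0,0]
    - [0,0,28,0,0,0]
    - [0,0,28,0,0,0]
    - [0,0,28,0,0,0]
    - [0,0,23,0,0,0]
    - [0,0,10,0,0,0]
  fingers: 0.8

```text
time: 31.0
tool_pos: [0.4219, -0.1554, 0.1953]
tool_rot: [-3.139, -0.001, 1.587]
wrist_force: [1.1, 0.6, 0.1]
width: 0.798
grasp_force: 0.0
```

>>> jog_arm:
  moves:
    - [0,0,0,0,0,0]
    - [0,0,0,0,0,0]
    - [0,0,0,0,0,0]
    - [0,0,0,0,0,0]
    - [0,0,0,0,0,0]
    - [0,0,0,0,0,0]
    - [0,0,0,0,0,0]
    - [0,0,0,0,0,0]
  fingers: 0
  newtons: 7

```text
time: 31.8
tool_pos: [0.4229, -0.1559, 0.198]
tool_rot: [3.14, 0.001, 1.587]
wrist_force: [-0.6, 0.3, 7.5]
width: 0.517
grasp_force: 7.2
```

>>> jog_arm:
  moves:
    - [0,0,-15,0,0,0]
    - [0,0,-30,0,0,0]
    - [0,0,-35,0,0,0]
    - [0,0,-35,0,0,0]
    - [0,0,-35,0,0,0]
    - [0,0,-35,0,0,0]
    - [0,0,-25,0,0,0]
    - [0,0,-15,0,0,0]

```text
time: 32.6
tool_pos: [0.4224, -0.1557, 0.4248]
tool_rot: [3.138, 0.001, 1.587]
wrist_force: [-0.1, 0.2, -1.1]
width: 0.516
grasp_force: 7.0
```

```bash
python3 - <<'E'
from h import *
for n,box,b0 in (('scene',(285,190,345,250),(268,160,302,190)),('side',(310,135,375,215),(232,185,270,213))):
    im,c=snap(n,n+'10'); 
    h=cv2.cvtColor(im[:,:,::-1],cv2.COLOR_BGR2HSV); cnt,ce,st=blob((h[...,2]<60).astype(np.uint8),box); print(n,st,cv2.minEnclosingCircle(poly(c,cnt,.089)), [np.array(f(poly(c,cnt,.089)[:,k])) for k in (0,1) for f in (np.min,np.max)])
p,R,s=tcp(); print(p,s['tool_rot'],s['width'],s['wrist_force'])
E
```

```text
scene [285 229   9  21 149] ((0.6882676482200623, 0.0490766204893589), 0.02820489928126335) [array(0.6609745, dtype=float32), array(0.71644723, dtype=float32), array(0.04119845, dtype=float32), array(0.06210937, dtype=float32)]
side [343 168  32  21 535] ((0.6934865713119507, 0.016181616112589836), 0.045217737555503845) [array(0.64959604, dtype=float32), array(0.72779673, dtype=float32), array(-0.02591529, dtype=float32), array(0.05947815, dtype=float32)]
[ 0.42270203 -0.15584343  0.42439324] [3.13747066e+00 1.60479854e-03 1.58673645e+00] 0.5172557717360835 [ 0.90414958 -0.25482776 -0.71314503]
```

View pics/scene10.png

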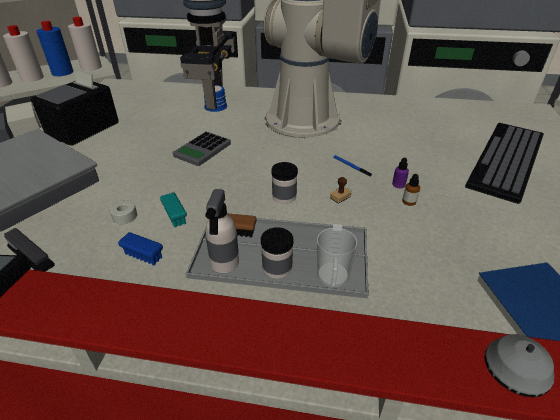

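The scene picture shows the full jar upright in the tray at (277,250), and the cup hanging in the gripper at (216,100). I'll check the lid centre before stacking.

```bash
python3 - <<'E'
from h import *
c=robot.calibration('scene'); im,h=load('scene10')
for box,z in (((256,222,300,254),.089),((268,160,302,190),.085)):
    cnt,ce,st=blob((h[...,2]<60).astype(np.uint8),box); print(st,cv2.minEnclosingCircle(poly(c,cnt,z)))
    q=[onz(c,st[0]-.5,st[1]+st[3]*.42,z),onz(c,st[0]+st[2]-.5,st[1]+st[3]*.42,z)]; print(np.mean(q,0),proj(c,(.684,.031,.089)))
print(proj(c,(.684,.031,.089)),proj(c,(.4377,.0072,.085)))
E
```

```text
[261 227  33  27 721] ((0.6945242285728455, 0.02911240980029106), 0.03717523813247681)
[0.69028435 0.03009311 0.089     ] (np.float64(277.99211338583905), np.float64(236.18891122645383))
[272 162  26  19 405] ((0.4517829418182373, 0.005982312839478254), 0.04010581970214844)
[0.44831096 0.00750026 0.085     ] (np.float64(277.99211338583905), np.float64(236.18891122645383))
(np.float64(277.99211338583905), np.float64(236.18891122645383)) (np.float64(285.03658847502794), np.float64(167.55566872514072))
```

>>> jog_arm:
  moves:
    - [15,22,0,0,0,0]
    - [26,37,0,0,0,0]
    - [26,37,0,0,0,0]
    - [26,37,0,0,0,0]
    - [26,37,0,0,0,0]
    - [26,37,0,0,0,0]
    - [23,34,0,0,0,0]
    - [14.5,22.5,0,0,0,0]

```text
time: 33.5
tool_pos: [0.6845, 0.0329, 0.4201]
tool_rot: [-3.14, -0.0, 1.588]
wrist_force: [0.7, 0.2, 0.6]
width: 0.517
grasp_force: 7.0
```

>>> jog_arm:
  moves:
    - [0,0,0,0,0,0]
    - [0,0,0,0,0,0]
    - [0,0,20,0,0,0]
    - [0,0,30,0,0,0]
    - [0,0,30,0,0,0]
    - [0,0,20,0,0,0]
    - [0,0,15,0,0,0]
    - [0,0,10,0,0,0]

```text
time: 34.3
tool_pos: [0.682, 0.0302, 0.296]
tool_rot: [-3.14, 0.0, 1.586]
wrist_force: [-0.2, 0.1, -0.2]
width: 0.518
grasp_force: 7.0
```

```bash
python3 - <<'E'
from h import *
im,c=snap('side','s11'); robot.camera('scene'); p,R,s=tcp(); print(p,s['tool_rot'],delta(.683,.031,.116))
im=cv2.imread('pics/s11.png'); cv2.imwrite('pics/s11c.png',cv2.resize(im[60:280,260:420],(560,770)[::1],interpolation=cv2.INTER_CUBIC)[:600])
E
```

```text
[0.6822559  0.03050763 0.29604633] [-3.13967117e+00  1.12024324e-04  1.58631440e+00] [0.5 1.1 9. ]
```

View pics/s11c.png

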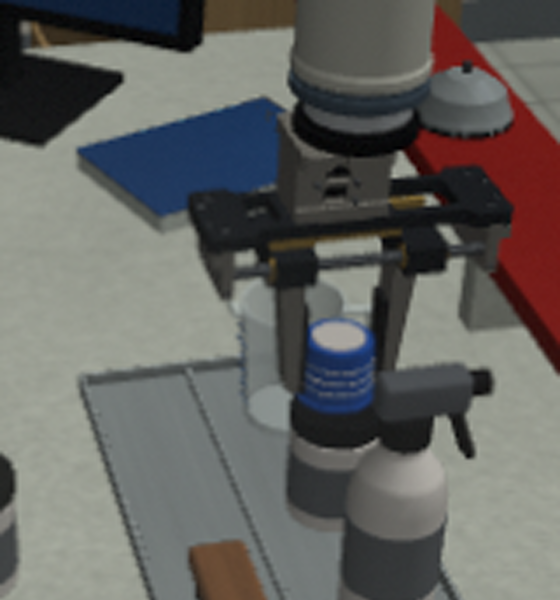

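The crop shows the cup hanging just above the jar lid, aligned. I'll lower and release.

>>> jog_arm:
  moves:
    - [0,0,3,0,0,0]
    - [0,0,3,0,0,0]
    - [0,0,2,0,0,0]
    - [0,0,1,0,0,0]
    - [0,0,0.5,0,0,0]
    - [0,0,0,0,0,0]
    - [0,0,0,0,0,0]
    - [0,0,0,0,0,0]

```text
time: 35.2
tool_pos: [0.683, 0.031, 0.2877]
tool_rot: [3.141, -0.0, 1.587]
wrist_force: [0.2, -0.3, -0.0]
width: 0.517
grasp_force: 7.0
```

>>> jog_arm:
  moves:
    - [0,0,0,0,0,0]
    - [0,0,0,0,0,0]
    - [0,0,0,0,0,0]
    - [0,0,0,0,0,0]
    - [0,0,-5,0,0,0]
    - [0,0,-15,0,0,0]
    - [0,0,-30,0,0,0]
    - [0,0,-40,0,0,0]
  fingers: 0.85

```text
time: 36.0
tool_pos: [0.6824, 0.031, 0.3781]
tool_rot: [-3.139, 0.0, 1.587]
wrist_force: [1.2, 0.5, 0.0]
width: 0.85
grasp_force: 0.0
```

```bash
python3 - <<'E'
from h import *
im,c=snap('wrist','w12'); p,R,s=tcp(); print(p,s['tool_rot'])
im,h=load('w12');H,S,V=h[...,0],h[...,1],h[...,2]
cnt,ce,st=blob(((H>100)&(H<125)&(S>120)).astype(np.uint8),(180,60,380,330)); print(st)
m=np.zeros(V.shape,np.uint8); cv2.drawContours(m,[cv2.convexHull(cnt)],-1,1,-1)
w=(m&(S<90)&(V>100)).astype(np.uint8); cw,_,sw=blob(w,(180,60,380,330)); print(sw,cv2.minEnclosingCircle(poly(c,cw,.131)))
# dropper vs purple in first views
print(onz(robot.calibration('scene'),401,184,.005),onz(robot.calibration('side'),203,161,.005))
E
```

```text
[0.68439894 0.03101632 0.38689019] [ 3.13318149e+00 -2.68282976e-04  1.58674318e+00]
[ 256  196   55   55 1051]
[ 262  207   42   39 1307] ((0.6837238669395447, 0.031874898821115494), 0.017189346253871918)
[0.3466823  0.29846957 0.005     ] [0.33744195 0.29116707 0.005     ]
```

View pics/w12.png

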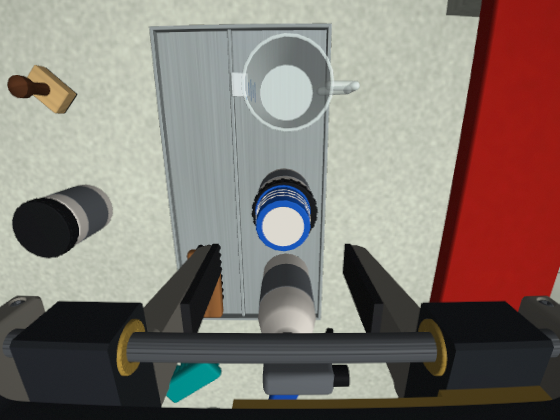

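The cup sits centred on the black lid at (283,225). On to the dropper.

>>> jog_arm:
  moves:
    - [0,0,-30,0,0,0]
    - [20,-18,-10,0,0,0]
    - [35,-33,0,0,0,0]
    - [37,-34,0,0,0,0]
    - [37,-34,0,0,0,0]
    - [37,-34,0,0,0,0]
    - [37,-34,0,0,0,0]
    - [37,-34,0,0,0,0]

```text
time: 36.85
tool_pos: [0.4575, 0.2676, 0.4191]
tool_rot: [3.14, -0.001, 1.586]
wrist_force: [0.5, 0.1, 1.1]
width: 0.849
grasp_force: 0.0
```

>>> jog_arm:
  moves:
    - [36,-34,0,0,0,0]
    - [10,-11,0,0,0,0]
    - [0,0,0,0,0,-0.14]
    - [0,0,0,0,0,-0.14]
    - [0,0,0,0,0,-0.14]
    - [0,0,0,0,0,-0.14]
    - [0,0,0,0,0,-0.14]
    - [0,0,0,0,0,-0.14]

```text
time: 37.65
tool_pos: [0.4138, 0.3114, 0.4186]
tool_rot: [3.14, 0.001, 2.432]
wrist_force: [-0.9, 0.1, 1.1]
width: 0.856
grasp_force: 0.0
```

>>> jog_arm:
  moves:
    - [0,0,0,0,0,-0.14]
    - [0,0,0,0,0,-0.14]
    - [0,0,0,0,0,-0.14]
    - [0,0,0,0,0,-0.14]
    - [0,0,0,0,0,-0.14]
    - [0,0,0,0,0,-0.035]
    - [0,0,0,0,0,0]
    - [0,0,0,0,0,0]

```text
time: 38.45
tool_pos: [0.4136, 0.3115, 0.4182]
tool_rot: [3.141, 0.001, -3.123]
wrist_force: [0.1, -0.1, -0.5]
width: 0.852
grasp_force: 0.0
```

```bash
python3 - <<'E'
from h import *
im,c=snap('wrist','w13'); p,R,s=tcp(); print(p,s['tool_rot'],s['joints'])
im,h=load('w13');H,S,V=h[...,0],h[...,1],h[...,2]
cnt,ce,st=blob((((H<18)|(H>172))&(S>110)&(V>50)).astype(np.uint8),(180,60,400,320)); print(st,onz(c,*ce,.045)); (u,v),r=cv2.minEnclosingCircle(cnt); print(u,v,r)
print(delta(*onz(c,u,v,.045)[:2],.028))
E
```

```text
[0.41352283 0.31159382 0.41811793] [ 3.14126538e+00  6.57927739e-04 -3.12293075e+00] [ 6.42885980e-01  1.71834915e-01  1.84571893e+00 -1.31977124e-04
  1.12331367e+00 -9.46515297e-01]
[270 173  27  27 298] [0.40572935 0.31402946 0.045     ]
283.5 186.0 13.793214797973633
[  4.7   2.8 219.1]
```

View pics/w13.png

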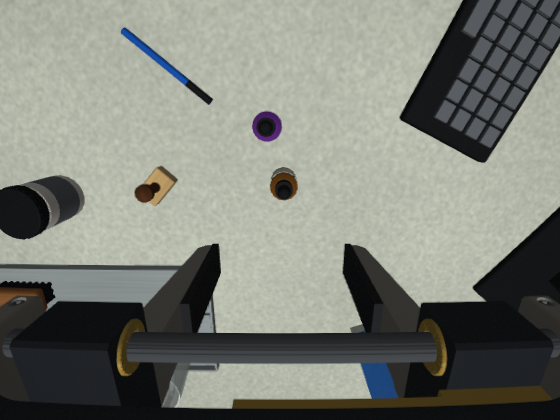

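The amber dropper is at (283,186), clear of the purple decoy at (266,126) and the stamp at (158,187).

>>> jog_arm:
  moves:
    - [4.5,3,25,0,0,0]
    - [0,0,30,0,0,0]
    - [0,0,30,0,0,0]
    - [0,0,30,0,0,0]
    - [0,0,30,0,0,0]
    - [0,0,30,0,0,0]
    - [0,0,30,0,0,0]
    - [0,0,14,0,0,0]

```text
time: 39.3
tool_pos: [0.4082, 0.3142, 0.1966]
tool_rot: [-3.14, -0.002, -3.122]
wrist_force: [0.2, 0.3, -0.6]
width: 0.849
grasp_force: 0.0
```

>>> jog_arm:
  moves:
    - [0,0,0,0,0,0]
    - [0,0,0,0,0,0]
    - [0,0,0,0,0,0]
    - [0,0,0,0,0,0]
    - [0,0,0,0,0,0]
    - [0,0,0,0,0,0]
    - [0,0,0,0,0,0]
    - [0,0,0,0,0,0]
  fingers: 0
  newtons: 10

```text
time: 40.1
tool_pos: [0.4089, 0.3148, 0.1992]
tool_rot: [3.141, 0.001, -3.121]
wrist_force: [-1.0, -1.1, 7.5]
width: 0.365
grasp_force: 10.0
```

>>> jog_arm:
  moves:
    - [0,0,-15,0,0,0]
    - [0,0,-25,0,0,0]
    - [0,0,-30,0,0,0]
    - [0,0,-30,0,0,0]
    - [0,0,-30,0,0,0]
    - [0,0,-20,0,0,0]
    - [0,0,0,0,0,0]
    - [0,0,0,0,0,0]

```text
time: 40.9
tool_pos: [0.4085, 0.3146, 0.3483]
tool_rot: [3.141, 0.0, -3.121]
wrist_force: [-0.5, -1.0, -1.4]
width: 0.365
grasp_force: 10.0
```

```bash
python3 - <<'E'
from h import *
p,R,s=tcp(); print(p,s['tool_rot'],s['width'])
x,y=.641-.053-.0023,.030-.001+.112; print(x,y,delta(x,y,p[2]-.171))
E
```

```text
[0.40849276 0.31455777 0.34833481] [ 3.14141789e+00  1.96392340e-04 -3.12137593e+00] 0.3646612728975335
0.5857 0.14100000000000001 [-173.6 -177.1    0. ]
```

>>> jog_arm:
  moves:
    - [-15,-15,0,0,0,0]
    - [-24,-25,0,0,0,0]
    - [-25,-25,0,0,0,0]
    - [-25,-25,0,0,0,0]
    - [-25,-26,0,0,0,0]
    - [-25,-26,0,0,0,0]
    - [-20,-20,0,0,0,0]
    - [-14.5,-15,0,0,0,0]

```text
time: 41.7
tool_pos: [0.5864, 0.1397, 0.3466]
tool_rot: [-3.141, -0.003, -3.122]
wrist_force: [-0.8, -0.3, -0.5]
width: 0.368
grasp_force: 10.0
```

>>> jog_arm:
  moves:
    - [0,0,0,0,0,0]
    - [0,0,15,0,0,0]
    - [0,0,25,0,0,0]
    - [0,0,30,0,0,0]
    - [0,0,30,0,0,0]
    - [0,0,25,0,0,0]
    - [0,0,10,0,0,0]
    - [0,0,5,0,0,0]

```text
time: 42.5
tool_pos: [0.5845, 0.1419, 0.2071]
tool_rot: [-3.141, -0.003, -3.12]
wrist_force: [0.4, -0.2, -0.9]
width: 0.364
grasp_force: 10.0
```

>>> jog_arm:
  moves:
    - [0,0,2,0,0,0]
    - [0,0,2,0,0,0]
    - [0,0,1,0,0,0]
    - [0,0,1,0,0,0]
    - [0,0,0,0,0,0]
    - [0,0,0,0,0,0]
    - [0,0,0,0,0,0]
    - [0,0,0,0,0,0]

```text
time: 43.3
tool_pos: [0.5861, 0.1413, 0.2033]
tool_rot: [3.141, 0.001, -3.121]
wrist_force: [-0.1, -0.0, 5.9]
width: 0.364
grasp_force: 10.0
```

>>> jog_arm:
  moves:
    - [0,0,0,0,0,0]
    - [0,0,0,0,0,0]
    - [0,0,0,0,0,0]
    - [0,0,0,0,0,0]
    - [0,0,-5,0,0,0]
    - [0,0,-15,0,0,0]
    - [0,0,-30,0,0,0]
    - [0,0,-40,0,0,0]
  fingers: 0.65

```text
time: 44.1
tool_pos: [0.5851, 0.1411, 0.2933]
tool_rot: [-3.141, -0.002, -3.121]
wrist_force: [0.9, 0.3, -0.7]
width: 0.654
grasp_force: 0.0
```

>>> jog_arm:
  moves:
    - [0,0,-40,0,0,0]
    - [0,0,-40,0,0,0]
    - [10,-30,-35,0,0,0]
    - [0,-40,0,0,0,0]
    - [0,-40,0,0,0,0]
    - [0,0,0,0,0,0]
    - [0,0,0,0,0,0]
    - [0,0,0,0,0,0]

```text
time: 44.9
tool_pos: [0.5779, 0.0317, 0.4081]
tool_rot: [3.141, 0.0, -3.121]
wrist_force: [0.6, 0.8, 0.4]
width: 0.647
grasp_force: 0.0
```

```bash
python3 - <<'E'
from h import *
robot.camera('scene');im,c=snap('wrist','w14'); p,R,s=tcp(); print(p,s['tool_rot'],s['time'])
im,h=load('w14');H,S,V=h[...,0],h[...,1],h[...,2]
T=np.array([.641,.030]); th=.0205; M=np.array([[np.cos(th),np.sin(th)],[-np.sin(th),np.cos(th)]])
m=(((H<18)|(H>172))&(S>90)&(V>40)).astype(np.uint8)
for k,box,z in (('brush',(0,0,250,420),.04),('drop',(300,130,560,420),.049)):
    cnt,ce,st=blob(m,box); r=cv2.minAreaRect(poly(c,cnt,z)); print(k,st,r,'tray',M@(np.array(r[0])-T))
im2,c2=snap('side','s14')
E
```

```text
[0.5779215  0.03212368 0.40775838] [ 3.14133495e+00 -5.08531468e-05 -3.12019768e+00] 45.0
brush [ 150  182   76   31 2238] ((0.5880096554756165, -0.0810689628124237), (0.03763970732688904, 0.09115283191204071), 1.1742724180221558) tray [-0.05525596 -0.1099594 ]
drop [300 391  74   9 617] ((0.8904039859771729, 0.12263481318950653), (0.016404885798692703, 0.11195775121450424), 0.6601966619491577) tray [0.25125046 0.08750293]
```

View pics/w14.png

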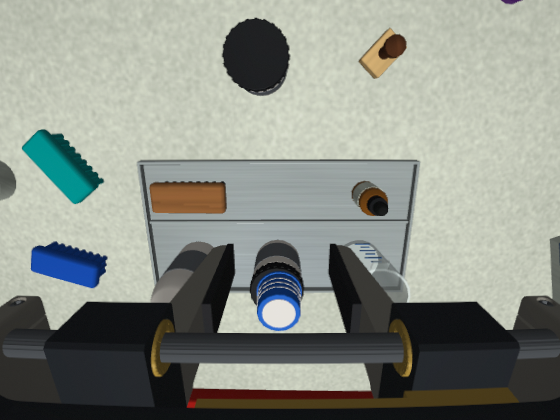

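The final picture shows the brush lengthwise in front of the sprayer (188,197), about (−55, −110) mm in the tray frame. The dropper stands upright in front of the jug (370,198), and the cup is on the full jar (278,300). The light jar and the bystanders are in place, so I'll hand in.

```bash
python3 - <<'E'
from h import *
im,h=load('w14'); c=robot.calibration('wrist'); H,S,V=h[...,0],h[...,1],h[...,2]
cnt,ce,st=blob((((H<18)|(H>172))&(S>90)&(V>40)).astype(np.uint8),(340,170,400,220)); (u,v),r=cv2.minEnclosingCircle(cnt); print(st,onz(c,u,v,.049))
print(robot.hand_in())
E
```

```text
[359 188  29  28 341] [0.58646875 0.14092026 0.049     ]
the job is handed in; nothing more can be done
None
```

The job is handed in with every item in its place by my last measurements, but the hand-in gave no verdict. The full jar is in the tray back with the cup on its lid, the brush is in front of the sprayer, the dropper is in front of the jug, and the light jar stands on the counter.

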